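# Trace a plate seam with a spring-tipped pencil probe and hold on the red dot

## Task

Take the yellow pencil probe out of its stand, set its spring tip on the blue dot of the sloping plate with the probe square to the plate's face, and draw it along the copper seam to the red dot with steady light pressure, never lifting it off between the dots. Keep the spring tip pushed about half way in, and finish while still holding the probe there: tip resting on the red dot, square to the plate, at the same light pressure. Leave everything else on the bench where it stands.

Things in the scene. Friction and masses are not known exactly. Their poses are not given: they have to be found in the camera images.
- probe_grip (a point): Centre of the yellow grip of the loose pencil probe (0.13 kg). z runs along the probe from tip to rear end (upright in the stand); x and y are normal to the grip's flat sides. The grip is 22x22 mm in section, from 30 mm below to 30 mm above this point; a black cap ends 35 mm above it; the unpressed tip ends 89 mm below it.
- probe: The same probe; origin at the end of the unpressed tip, z along the probe from tip to rear end. From the tip: brass spring tip 8 mm across with a round end; at z 14 to 54 mm a steel nose, 18 mm across; at z 54 to 59 mm a black collar, 32 mm across, whose underside rests on the stand; then the yellow grip.
- probe_tip (a point): The very end of the brass spring tip, on the probe's axis; moves with the tip as it is pushed in.
- plunger (a joint): How far the spring tip is pushed in (m): 0 fully out, 0.012 fully in; about half way is 0.006. The spring pushes with 0.6 N at 0 and 0.6 N per mm more (4.2 N half way, 7.8 N fully in).
- probe_stand: Fixed probe stand: grey block 50x50 mm in plan, top 66 mm above the worktop, on a dark foot 85x85x8 mm. The probe hangs upright in its vertical through hole (22 mm) on its collar; it lifts straight out upward (by 55 mm or more). Origin at the centre of its underside.
- seam_plate: Fixed metal plate 100 (x) by 150 (y) by 8 mm on a blue stand (foot 120x170 mm). Origin at the centre of its upper face, 62 mm above the worktop; z is the face's outward normal, leaning 0.26 rad (15 degrees) from vertical towards the robot's side; y runs along the copper seam (flush, at x = 0) from red dot to blue dot. Clamps 10 mm high at x +-36, y +-65 mm.
- blue_dot (a point): Centre of the blue dot (14 mm across, on the seam, on the plate's face): start of the sweep. 90 mm from the red dot.
- red_dot (a point): Centre of the red dot (14 mm across, on the seam, on the plate's face): where the probe is held at the end.
- sample_jar_5: Bystander, not to be disturbed: sample jar with blue cap, 45 mm wide, 63 mm high; origin at the centre of its underside
- sample_jar_2: Bystander, not to be disturbed: sample jar with red cap, 45 mm wide, 63 mm high; origin at the centre of its underside
- weight_1: Bystander, not to be disturbed: small brass calibration weight, 21 mm wide, 24 mm high; origin at the centre of its underside
- beaker_1: Bystander, not to be disturbed: glass beaker, about 60 mm wide, 70 mm high; origin at the centre of its underside
- conical_flask: Bystander, not to be disturbed: conical flask with orange stopper, 67 mm wide, 106 mm high; origin at the centre of its underside
Mind the look-alikes: they are no part of the job. Of the things that look like the probe, the smaller one is meant.

How it is judged:
On the way, in this order (a step that is already met when the one before it is completed fails the run):
1. the probe is lifted clear of its stand in the fingers (height (world z) of probe_tip above 0.075 m and contact force between the fingers and probe above 1 N), for 0.1 s.
2. the tip rests on the blue dot, lightly pressed, the probe square to the plate (distance between probe_tip and blue_dot below 0.009 m and contact force between probe and seam_plate between 0.6 and 12 N and value of joint plunger between 0.0015 and 0.0105 m and angle between the z axis of probe and the z axis of seam_plate, either way round below 0.15 rad and contact force between the fingers and probe above 1 N), for 0.2 s.
3. the pressed tip passes the first quarter of the seam (y of probe_tip in the frame of seam_plate between 0.012 and 0.032 m and x of probe_tip in the frame of seam_plate between -0.008 and 0.008 m and contact force between probe and seam_plate between 0.6 and 12 N and value of joint plunger between 0.0015 and 0.0105 m and angle between the z axis of probe and the z axis of seam_plate, either way round below 0.15 rad and contact force between the fingers and probe above 1 N), for 0.05 s.
4. the pressed tip passes the middle of the seam (y of probe_tip in the frame of seam_plate between -0.01 and 0.01 m and x of probe_tip in the frame of seam_plate between -0.008 and 0.008 m and contact force between probe and seam_plate between 0.6 and 12 N and value of joint plunger between 0.0015 and 0.0105 m and angle between the z axis of probe and the z axis of seam_plate, either way round below 0.15 rad and contact force between the fingers and probe above 1 N), for 0.05 s.
5. the pressed tip passes the last quarter of the seam (y of probe_tip in the frame of seam_plate between -0.032 and -0.012 m and x of probe_tip in the frame of seam_plate between -0.008 and 0.008 m and contact force between probe and seam_plate between 0.6 and 12 N and value of joint plunger between 0.0015 and 0.0105 m and angle between the z axis of probe and the z axis of seam_plate, either way round below 0.15 rad and contact force between the fingers and probe above 1 N), for 0.05 s.
At the end, for the whole second after the job is handed in: The program ends holding: the fingers still grip the probe, which is still, its spring tip within 9 mm of the centre of the red dot and pressed on the plate with 0.6 to 12 N, pushed in by 1.5 to 10.5 mm, and the probe's axis within 0.15 rad (8.5 degrees) of square to the plate's face (distance between probe_tip and red_dot below 0.009 m and contact force between probe and seam_plate between 0.6 and 12 N and value of joint plunger between 0.0015 and 0.0105 m and angle between the z axis of probe and the z axis of seam_plate, either way round below 0.15 rad and contact force between the fingers and probe above 1 N and linear speed of probe below 0.02 m/s); the arm keeps its last pose, push and grip.
It fails at once if the tip is lifted off the plate (by more than 2.5 mm) between the dots (y of probe_tip in the frame of seam_plate between -0.03 and 0.03 m and x of probe_tip in the frame of seam_plate between -0.02 and 0.02 m and z of probe_tip in the frame of seam_plate between 0.0025 and 0.02 m).
It fails at once if the probe is pushed on the plate with more than 18 N (contact force between probe and seam_plate above 18 N).
It fails at once if a bystander is moved by more than 20 mm (distance of any of sample_jar_5, sample_jar_2, weight_1, beaker_1, conical_flask from where it was at the start of the episode above 0.02 m).
It also fails if it takes over 45 s, if anything falls off the work surface, if the arm or the gripper's body presses on something with over 40 N, if the wrist force passes 120 N, or if a joint passes its speed limit or range.

## Robot

A 7-joint arm with a two-finger parallel gripper is mounted at the origin on a cart in front of the work surface, level with it; the furniture and walls round the work are solid. World frame = base frame: x ahead of the robot, y to its left, z up, the work surface at z = 0. Lengths are in m, angles in rad, forces in N, time in s.
With the tool pointing down it reaches from about 0.4 to 0.9 m from the base axis. Payload 5.6 kg.
Tool frame: the origin (TCP) lies midway between the tips of the shut fingers; the grasp point (between the pads) lies 19 mm behind it; z points along the fingers, y is the line along which they close (so a half turn about z gives the same grasp; the last joint's range is limited). The gripper opens to 92 mm and grips with 3 to 60 N. Pads are 20 mm wide; open, the fingers measure 128 mm over their backs; the gripper's body (75 mm by 189 mm) begins 69 mm behind the grasp point.
Start: joints at [-1.328, 0.468, -0.012, 1.603, 0.006, 1.071, -0.056], TCP at [0.183, 0.624, 0.188] pointing down, gripper open.
Joint ranges: [-2.53, 2.53], [-0.31, 2.02], [-1.57, 1.55], [0.28, 2.44], [-1.29, 4.43], [0.15, 1.84], [-2.92, 2.92]. Speed limits (rad/s): [2.57, 2.57, 3.14, 3.14, 3.14, 3.14, 3.14].

## Interface

Orientations are given as a 3x3 rotation matrix whose columns are the frame's x, y, z axes.
In Python, from station import env, effector, solver, viewer, workorder, search_frame, tip_of gives the robot as it stands. Calls block until the motion is done:
- env.reach(position, orientation): joint-space move of the TCP to a pose.
- env.movel(position, frame=None, rate=0.15): straight line of the TCP; frame=None keeps the orientation; rate is the mean speed in m/s.
- env.goto_joints(angles): joint-space move.
- effector.release() and effector.grasp(squeeze=None): open the fingers fully, or close them until they stop; squeeze is the grip in N (None keeps the last).
- env.pause(seconds).
- solver.inverse_kinematics(position, orientation): joint angles nearest the present ones, or None.
- env.sense(): the state.
- viewer.read_camera(name): name is "side" or "top" or "wrist"; returns (picture, depth): 480x640x3 uint8, red, green, blue; 480x640 float32, m along the optical axis (not along the pixel's ray), 0 where there is no reading.
- viewer.camera_info(name): a dict with "intrinsics" (3x3 intrinsics, pixels), "eye" and "rotation" of the camera in the world; the wrist camera has in their place "T_tool_cam" (4x4, takes a point from camera to tool coordinates, whose origin is the TCP and whose axes are the flange's). Camera axes: x right, y up, looking along -z (the intrinsics and any distortion apply to the point x, -y, -z); pixel columns grow to the right and rows downward; lengths in m; the calibration is good to about 2 mm. A picture is of the moment at which its call begins: read the wrist's pose just before it. camera_info takes no time and is no camera call.
A pose or a line that the arm cannot do raises env.PlanningError and nothing moves.
- workorder.finish_job(): hands the job in; it is judged then, once.
Trained networks look in the newest picture that a camera, given by its name, has taken for a name from the list of things; names that differ only in an ending like _2 or _b are one class to them, and where a whole thing is asked for, a point or a joint stands for the part that bears it (a point fixed in the world has none). Each returns a list of dicts, best first, with "score" (0 to 1); they miss things now and then, are a little off and sometimes report something else, mostly with a low value. They report only what shows in the picture. A call takes as long as a camera call. They do not tell look-alikes from the thing itself.
- search_frame(camera, name): "at" ([x, y, z] in m, in world coordinates, good to about 4 mm: the middle of the surface that is visible of it).
- tip_of(camera, name): "at" ([x, y, z] in m, in world coordinates, good to about 4 mm: a listed point, or the origin of a listed thing).
The state is a dict: "t": time; "joint_positions": joint angles; "joint_velocities": joint speeds; "tau": joint torques, N m; "ee_pos": TCP position; "tcp_rot": TCP orientation; "wrist_force": force on the tool from outside, world axes, zero at the start; "moment": the same for the moment, N m; "gripper_width": finger opening in m; "grasp_force": force on a finger pad.
Only numpy, scipy, OpenCV 4.12 (cv2) and the standard library are available. Lean on these libraries where they do the work, as an engineer would, in place of code of your own. Each camera call takes 0.05 s, during which the arm holds its last target. There are 200 camera calls.

## Working session

There is one attempt and no reset: what is moved stays moved. The work goes in short steps, each a Python script; the robot and the scene stay as the last script left them, time stands still between calls to the robot, and variables do not carry over. Pictures are saved under pics/ and viewed, at most 10 in all, crops included, and the job is handed in when it is done.

```bash
ls; mkdir -p pics
cat > h.py <<'E'
import numpy as np, cv2
from station import env, effector, solver, viewer, workorder, search_frame, tip_of
def snap(cam,fn=None):
    s=env.sense(); p,d=viewer.read_camera(cam)
    if fn: cv2.imwrite('pics/'+fn,p[:,:,::-1])
    return s,p,d
def campose(cam,s):
    i=viewer.camera_info(cam)
    if 'eye' in i: return np.array(i['intrinsics']),np.array(i['rotation']),np.array(i['eye']),i
    T=np.array(i['T_tool_cam']); R=np.array(s['tcp_rot'])
    return np.array(i['intrinsics']),R@T[:3,:3],R@T[:3,3]+np.array(s['ee_pos']),i
def cloud(cam,s,d):
    K,R,e,_=campose(cam,s); v,u=np.mgrid[:480,:640]
    X=np.stack([(u-K[0,2])/K[0,0]*d,-(v-K[1,2])/K[1,1]*d,-d],-1)
    return X@R.T+e
E
python3 - <<'E'
from h import *
for c in('top','side'):
    s,p,d=snap(c,c+'1.png'); np.savez('/tmp/%s1.npz'%c,p=p,d=d)
    print(c,viewer.camera_info(c))
    for n in('probe_grip','probe','probe_stand','seam_plate','blue_dot','red_dot'):
        print(n,[(np.round(r['at'],3),round(r['score'],2)) for r in tip_of(c,n)])
print({k:np.round(v,3) for k,v in s.items()},viewer.camera_info('wrist'))
E
```

```text
pics
top {'intrinsics': array([[472.05630798,   0.        , 322.26851   ],
       [  0.        , 472.05630798, 237.92700429],
       [  0.        ,   0.        ,   1.        ]]), 'eye': array([ 0.38285334, -0.11155822,  1.23076329]), 'rotation': array([[ 1.97542657e-02,  9.83313394e-01, -1.80843959e-01],
       [-9.99804708e-01,  1.95298889e-02, -3.02142515e-03],
       [ 5.60854605e-04,  1.80868327e-01,  9.83507160e-01]])}
probe_grip [(array([ 0.542, -0.227,  0.104]), 0.64), (array([ 0.546, -0.231,  0.01 ]), 0.27)]
probe [(array([ 0.513, -0.341,  0.001]), 0.68), (array([ 0.547, -0.23 ,  0.014]), 0.54)]
probe_stand [(array([ 0.544, -0.23 , -0.   ]), 0.84)]
seam_plate [(array([0.507, 0.171, 0.063]), 0.72), (array([0.525, 0.213, 0.062]), 0.6), (array([0.486, 0.132, 0.064]), 0.33)]
blue_dot [(array([0.524, 0.212, 0.061]), 0.77), (array([ 0.666, -0.412, -0.003]), 0.44)]
red_dot [(array([0.488, 0.128, 0.065]), 0.58)]
side {'intrinsics': array([[439.29750737,   0.        , 319.44740765],
       [  0.        , 439.29750737, 239.16527063],
       [  0.        ,   0.        ,   1.        ]]),
[... 1035 characters left out ...]
   , -1.   ]]), 'wrist_force': array([-0.516,  0.186,  0.007]), 'moment': array([-0.038, -0.021,  0.05 ]), 'grasp_force': np.float64(0.0), 'gripper_width': np.float64(0.092)} {'intrinsics': array([[360.70639825,   0.        , 318.6036906 ],
       [  0.        , 360.70639825, 240.79058053],
       [  0.        ,   0.        ,   1.        ]]), 'T_tool_cam': array([[ 4.03659806e-04,  9.66066401e-01,  2.58293526e-01,
         7.30519829e-02],
       [ 9.99999813e-01, -2.71516587e-04, -5.47271475e-04,
        -7.56095377e-04],
       [-4.58569608e-04,  2.58293698e-01, -9.66066331e-01,
        -1.97097991e-01],
       [ 0.00000000e+00,  0.00000000e+00,  0.00000000e+00,
         1.00000000e+00]])}
```

View pics/top1.png

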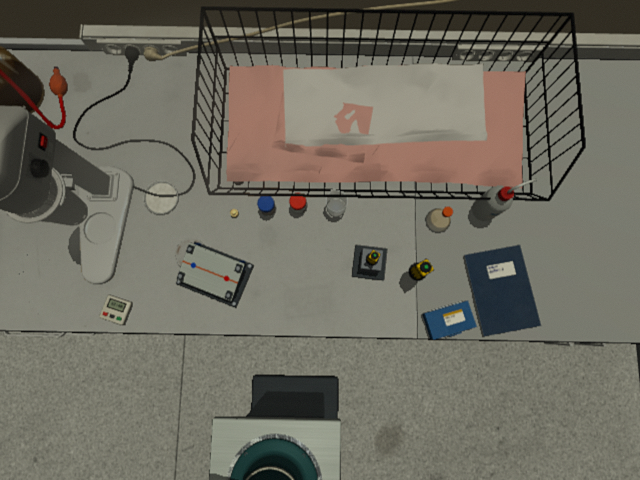

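View pics/side1.png

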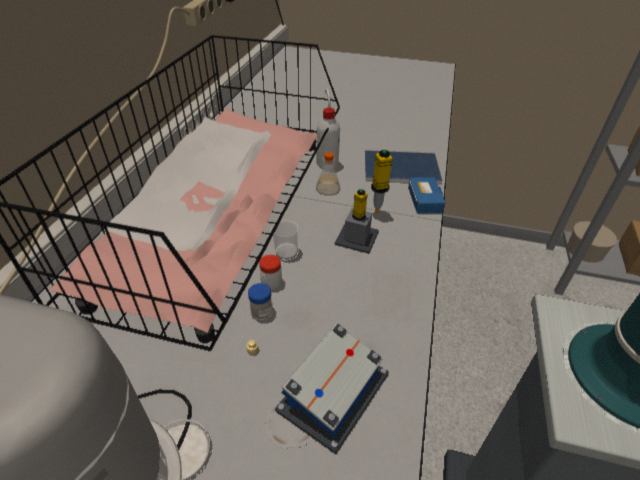

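The top view shows the plate at (213,272), with blue dot (193,265) and red dot (227,278). There are two probe-like things: A at (372,258) in the top view and (360,205) in the side view, standing in the grey block on its dark foot, and B at (421,270) and (382,170), which is larger and has no such stand. A fits, as it is the smaller one and sits in the described stand. I'll confirm it with an enlarged crop and measure.

Run:
```python
from h import *
s=env.sense()
im=[]
for c in('top','side'):
    z=np.load('/tmp/%s1.npz'%c); p,d=z['p'],z['d']; P=cloud(c,s,d)
    hsv=cv2.cvtColor(p,cv2.COLOR_RGB2HSV).astype(int); h,S,V=hsv[...,0],hsv[...,1],hsv[...,2]
    near=(np.linalg.norm(P[...,:2]-[.507,.17],axis=-1)<.1)
    pl=near&(P[...,2]>.03)&(np.linalg.norm(P[...,:2]-[.507,.17],axis=-1)<.045)
    X=P[pl]; 
    for _ in range(3):
        m=X.mean(0); n=np.linalg.svd(X-m,full_matrices=False)[2][2]; n*=np.sign(n[2]); r=(X-m)@n; X=X[abs(r)<.004]
    print(c,'plane',n.round(3),np.degrees(np.arccos(n[2])),m.round(4),len(X),r.std())
    for nm,mk in(('blue',(h>100)&(h<130)&(S>150)&(V>80)),('red',((h<5)|(h>172))&(S>170))):
        q=mk&near&(P[...,2]>.045)
        K,R,e,_=campose(c,s); 
        if q.sum():
            print(nm,q.sum(),np.median(P[q],0).round(4),np.argwhere(q).mean(0).round(1)[::-1])
    for nm,xy in(('A',(.545,-.23)),('B',(.514,-.342))):
        q=(h>20)&(h<32)&(S>120)&(V>60)&(np.linalg.norm(P[...,:2]-xy,axis=-1)<.045)
        Y=P[q]; print(nm,q.sum(),Y.mean(0).round(4),Y.min(0).round(3),Y.max(0).round(3))
p=np.load('/tmp/side1.npz')['p']; cv2.imwrite('pics/crop1.png',cv2.resize(p[140:260,320:460,::-1],None,fx=4,fy=4,interpolation=cv2.INTER_CUBIC))
# plan wrist look poses
R=np.array(s['tcp_rot'])
for yaw in np.radians(range(-90,91,15)):
    pos=[.50,-.23,.27]; c_,s_=np.cos(yaw),np.sin(yaw)
    Rr=np.array([[c_,s_,0],[s_,-c_,0],[0,0,-1]])
    q=solver.inverse_kinematics([.545,-.23,.082],Rr)
    print(np.degrees(yaw).round(),None if q is None else np.round(q,2))
```

```text
top plane [-0.24   0.089  0.967] 14.846693761967725 [0.5072 0.1703 0.0617] 961 0.001838638563400383
blue 18 [0.5229 0.2138 0.0624] [192.7 264.9]
red 20 [0.4921 0.1285 0.0623] [226.  277.9]
A 53 [ 0.5455 -0.2309  0.1305] [ 0.533 -0.244  0.076] [ 0.559 -0.219  0.14 ]
B 92 [ 0.5146 -0.3397  0.1678] [ 0.497 -0.361  0.086] [ 0.534 -0.323  0.181]
side plane [-0.239  0.089  0.967] 14.785799366639358 [0.5069 0.1714 0.0621] 2344 0.0011459677201197712
blue 47 [0.5211 0.2139 0.062 ] [318.6 392.4]
red 38 [0.4898 0.13   0.0619] [349.4 352.1]
A 269 [ 0.5424 -0.221   0.105 ] [ 0.53  -0.236  0.073] [ 0.556 -0.213  0.134]
B 516 [ 0.512  -0.3282  0.1309] [ 0.494 -0.346  0.008] [ 0.533 -0.316  0.171]
-90.0 [-0.51  0.96  1.34  1.89 -1.02  1.21 -1.94]
-75.0 [-0.51  0.96  1.34  1.89 -1.02  1.21 -1.68]
-60.0 [-0.51  0.96  1.34  1.89 -1.02  1.21 -1.42]
-45.0 [-0.43  0.77  1.11  1.88 -0.82  1.03 -1.31]
-30.0 [-0.43  0.77  1.11  1.88 -0.82  1.03 -1.05]
-15.0 [-0.41  0.76  1.09  1.88 -0.79  1.02 -0.81]
0.0 [-0.4   0.74  1.07  1.88 -0.78  1.   -0.56]
15.0 [-0.39  0.73  1.05  1.88 -0.76  0.99 -0.31]
30.0 [-0.38  0.72  1.02  1.88 -0.74  0.98 -0.07]
45.0 [-0.37  0.7   1.    1.88 -0.72  0.97  0.18]
60.0 [-0.35  0.69  0.98  1.88 -0.7   0.96  0.42]
75.0 [-0.34  0.68  0.95  1.88 -0.68  0.95  0.67]
90.0 [-0.33  0.67  0.93  1.88 -0.66  0.94  0.91]
```

View pics/crop1.png

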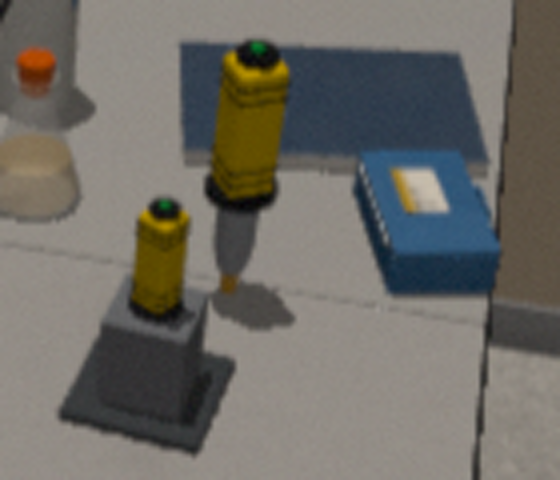

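The crop confirms it: A is the small probe in the grey stand, at crop (160,260). B, at (250,130), is clearly larger and stands on its own tip, so I leave it. Next I retract, swing round clear of the microscope, and look from above.

Run:
```python
from h import *
s=env.sense()
for c in('top','side'):
    z=np.load('/tmp/%s1.npz'%c); P=cloud(c,s,z['d']); X=P[(z['d']>0)&(P[...,2]>.12)&(P[...,1]>.25)&(P[...,0]>.15)]
    r=np.linalg.norm(X[:,:2],axis=1); print(c,len(X),np.percentile(r,[0,1,5]).round(3),X[r.argmin()].round(3),X.max(0))
R=np.array(s['tcp_rot'])
env.reach([.127,.431,.35],R)
q=np.array(env.sense()['joint_positions']); print(q.round(2))
q[0]=.4; q[6]=0; env.goto_joints(q)
s=env.sense(); print(s['ee_pos'],np.round(s['tcp_rot'],2))
for yaw in np.radians(range(-180,181,30)):
    c_,s_=np.cos(yaw),np.sin(yaw)
    Rr=np.array([[c_,s_,0],[s_,-c_,0],[0,0,-1]])
    q=solver.inverse_kinematics([.545,-.23,.18],Rr)
    print(np.degrees(yaw).round(),None if q is None else np.round(q,2))
```

```text
top 12256 [0.73  0.739 0.742] [0.588 0.432 0.318] [1.16649423 0.74666934 0.48447621]
side 23893 [0.729 0.734 0.74 ] [0.578 0.445 0.32 ] [0.67374954 0.5170198  0.48814798]
[-1.33 -0.01 -0.03  1.84 -0.    1.31 -0.07]
[ 0.40645158 -0.19256147  0.34942909] [[ 0.36  0.93 -0.  ]
 [ 0.93 -0.36  0.  ]
 [ 0.   -0.   -1.  ]]
-180.0 [ 0.45  0.38 -0.14  1.75  0.06  1.01  1.86]
-150.0 [ 0.48  0.39 -0.18  1.75  0.08  1.01  2.37]
-120.0 [ 0.53  0.39 -0.24  1.75  0.11  1.01  2.87]
-90.0 [ 0.22  0.38  0.15  1.77 -0.07  1.   -2.74]
-60.0 [ 0.26  0.38  0.1   1.77 -0.04  1.   -2.24]
-30.0 [ 0.3   0.38  0.05  1.76 -0.02  1.   -1.73]
0.0 [ 0.33  0.38  0.01  1.76 -0.01  1.   -1.22]
30.0 [ 0.37  0.38 -0.04  1.76  0.02  1.01 -0.72]
60.0 [ 0.37  0.38 -0.04  1.76  0.02  1.01 -0.19]
90.0 [ 0.37  0.38 -0.03  1.76  0.01  1.01  0.33]
120.0 [ 0.37  0.38 -0.04  1.76  0.02  1.01  0.85]
150.0 [ 0.41  0.38 -0.09  1.75  0.04  1.01  1.36]
180.0 [ 0.45  0.38 -0.14  1.75  0.06  1.01  1.86]
```

Run:
```python
from h import *
Rr=np.array([[0,1,0],[1,0,0],[0,0,-1.]])
env.reach([.543,-.215,.20],Rr); env.pause(.3)
s,p,d=snap('wrist','w1.png'); np.savez('/tmp/w1.npz',p=p,d=d); P=cloud('wrist',s,d)
print(s['ee_pos'],[(np.round(r['at'],3),round(r['score'],2)) for r in tip_of('wrist','probe_grip')],[(np.round(r['at'],3),round(r['score'],2)) for r in tip_of('wrist','probe_stand')])
near=np.linalg.norm(P[...,:2]-[.545,-.23],axis=-1)<.06
def rect(m,name):
    X=P[m][:,:2].astype(np.float32); print(name,m.sum(),cv2.minAreaRect(X*1000))
    print(np.median(P[m],0).round(4))
h=cv2.cvtColor(p,cv2.COLOR_RGB2HSV).astype(int)
yel=near&(h[...,0]>18)&(h[...,0]<34)&(h[...,1]>120)&(h[...,2]>60)
rect(yel&(P[...,2]>.126),'gripTop'); rect(near&(P[...,2]>.126),'alltop')
rect(near&(abs(P[...,2]-.066)<.005),'standTop')
X=P[yel]; print(np.percentile(X,[1,99],axis=0).round(3)); 
n=np.argwhere(yel).mean(0); print(n)
```

```text
[ 0.54314642 -0.21531884  0.20148276] [(array([ 0.547, -0.228,  0.104]), 0.59)] [(array([ 0.542, -0.233, -0.002]), 0.72)]
gripTop 3165 ((546.2158203125, -218.47647094726562), (102.7790298461914, 48.21037673950195), 4.473785400390625)
[ 0.5751 -0.1981  0.3429]
alltop 53407 ((545.0198974609375, -215.21388244628906), (110.49197387695312, 54.650733947753906), 0.0774049460887909)
[ 0.5495 -0.1931  0.334 ]
standTop 1573 ((544.546142578125, -229.66114807128906), (50.80695724487305, 49.93271255493164), 84.1988525390625)
[ 0.5432 -0.2185  0.0663]
[[ 0.533 -0.237  0.087]
 [ 0.595 -0.192  0.345]]
[400.23966942 452.32259903]
```

View pics/w1.png

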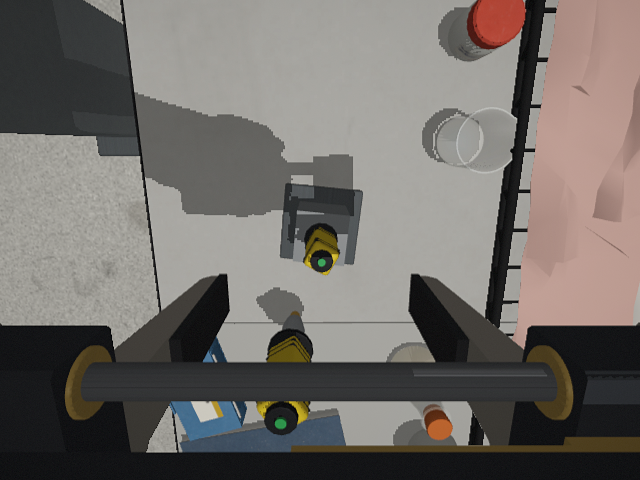

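The wrist view shows the small probe in its stand at (321,250), between the open fingers, and the grip looks rotated about its axis. Probe B is at (285,385). I'll measure the grip yaw more precisely.

Run:
```python
from h import *
z=np.load('/tmp/w1.npz'); p,d=z['p'],z['d']; s=env.sense(); P=cloud('wrist',s,d)
near=(np.linalg.norm(P[...,:2]-[.545,-.23],axis=-1)<.03)&(P[...,2]<.145)
h=cv2.cvtColor(p,cv2.COLOR_RGB2HSV).astype(int)
yel=near&(h[...,0]>18)&(h[...,0]<34)&(h[...,1]>120)
m=near&(P[...,2]>.122); X=P[m]; print('top',m.sum(),cv2.minAreaRect((X[:,:2]*1000).astype(np.float32)))
# side faces normals: yellow points at heights .075-.128
Y=P[yel&(P[...,2]>.078)&(P[...,2]<.128)]; print(len(Y), np.ptp(Y,0), Y.mean(0))
# fit square of side 22mm: visible side points minimise distance to boundary
from scipy.optimize import minimize
def cost(v,Y=Y):
    c,s_=np.cos(v[2]),np.sin(v[2]); q=(Y[:,:2]-v[:2])@np.array([[c,-s_],[s_,c]])
    return np.minimum(abs(np.abs(q).max(1)-.011),.004).mean()*1e3
best=sorted([(lambda r:(r.fun,*r.x))(minimize(cost,[x,y,t],method='Nelder-Mead',options=dict(xatol=1e-5,fatol=1e-5))) for t in np.radians(range(0,90,10)) for x in(.543,.547) for y in(-.228,-.232)])
for b in best[:6]: print(np.round(b[:3],4),np.degrees(b[3])%90)
cv2.imwrite('pics/w1c.png',cv2.resize(p[180:290,265:375,::-1],None,fx=5,fy=5,interpolation=cv2.INTER_CUBIC))
```

```text
top 803 ((544.2896118164062, -229.26646423339844), (22.65041732788086, 22.414796829223633), 60.78581237792969)
450 [0.02723596 0.02725121 0.0497924 ] [ 0.54489015 -0.22079522  0.10646525]
[ 0.1766  0.5443 -0.2294] 60.56107625641878
[ 0.1766  0.5443 -0.2294] 60.56100575251537
[ 0.1766  0.5443 -0.2294] 60.561002888628906
[ 0.1766  0.5443 -0.2294] 60.56092086248763
[ 0.1766  0.5443 -0.2294] 60.560894117847155
[ 0.1766  0.5443 -0.2294] 60.56089317918808
```

View pics/w1c.png

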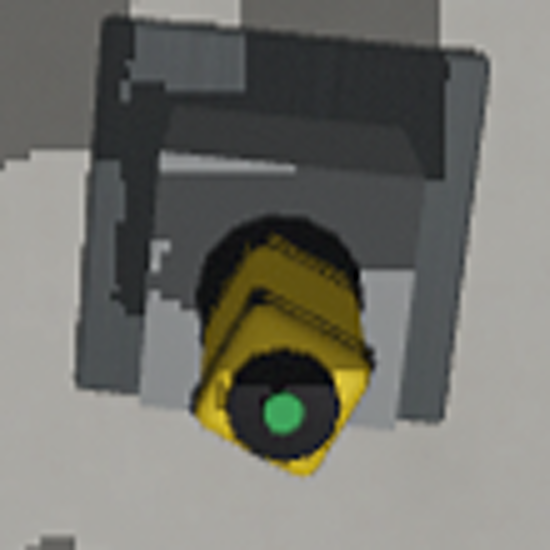

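The grip flats are turned to 60.6° (mod 90), with the centre at (0.5443, -0.2294). Closing along -29.4° keeps the fingers away from B. Now I grasp and lift.

```bash
cat >> h.py <<'E'
def Rz(yaw):
    c,s=np.cos(yaw),np.sin(yaw); return np.array([[c,s,0],[s,-c,0],[0,0,-1.]])
YAW=np.radians(60.6)
E
python3 - <<'E'
from h import *
R=Rz(YAW)
env.reach([.5443,-.2294,.20],R)
env.movel([.5443,-.2294,.084],R,rate=.08)
s=env.sense(); print(s['ee_pos'],s['wrist_force'].round(2),s['joint_positions'].round(2))
effector.grasp(30); env.pause(.3)
s=env.sense(); print(s['ee_pos'],s['wrist_force'].round(2),s['grasp_force'],s['gripper_width'])
env.movel([.5443,-.2294,.20],R,rate=.08); env.pause(.4)
s=env.sense(); print(s['t'],s['ee_pos'],s['wrist_force'].round(2),s['moment'].round(3),s['grasp_force'],s['gripper_width'])
for c in('side','top','wrist'):
    s,p,d=snap(c,c+'2.png'); np.savez('/tmp/%s2.npz'%c,p=p,d=d,ee=s['ee_pos'],R=s['tcp_rot'])
    for n in('probe_tip','probe_grip','probe'): print(c,n,[(np.round(r['at'],3),round(r['score'],2)) for r in tip_of(c,n)])
p=np.load('/tmp/side2.npz')['p']; cv2.imwrite('pics/side2c.png',cv2.resize(p[90:260,280:440,::-1],None,fx=3.5,fy=3.5,interpolation=cv2.INTER_CUBIC))
E
```

```text
[ 0.54469249 -0.22954625  0.08454653] [-1.13  0.43 -0.02] [ 0.31  0.49  0.05  1.84 -0.03  0.81 -0.15]
[ 0.54428674 -0.22941947  0.08394744] [ 0.65  0.24 -1.09] 29.93929088115692 0.021823253819511612
10.9 [ 0.54426718 -0.22941793  0.19991516] [ 0.37 -0.03 -2.75] [-0.024  0.101  0.058] 29.936175048351288 0.021837623939559174
side probe_tip [(array([ 0.514, -0.343, -0.003]), 0.56)]
side probe_grip [(array([ 0.547, -0.228,  0.219]), 0.81), (array([ 0.519, -0.34 ,  0.125]), 0.58)]
side probe [(array([ 0.542, -0.235,  0.126]), 0.98), (array([ 0.517, -0.338, -0.004]), 0.75)]
top probe_tip []
top probe_grip [(array([ 0.511, -0.343,  0.123]), 0.67)]
top probe [(array([ 0.514, -0.338,  0.002]), 0.72)]
wrist probe_tip []
wrist probe_grip [(array([ 0.545, -0.227,  0.221]), 0.89), (array([ 0.515, -0.342,  0.124]), 0.82), (array([ 0.544, -0.234,  0.001]), 0.2)]
wrist probe [(array([ 0.544, -0.233,  0.125]), 0.82)]
```

View pics/side2c.png

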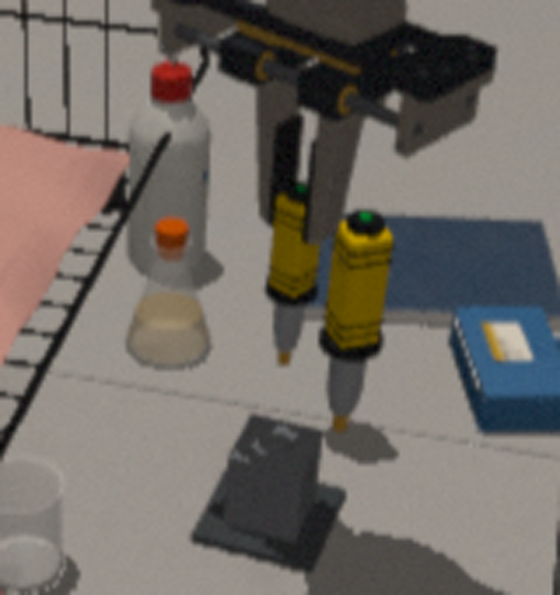

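The side crop shows the small probe held upright in the fingers, tip clear of the stand at crop (285,357), with B untouched. Next I carry it over the plate, tilted square to it, and re-measure the dots with the wrist camera.

```bash
cat >> h.py <<'E'
az,tilt=np.radians(69.7),.26
py=np.array([np.cos(az),np.sin(az),0]); hz=np.array([-np.sin(az),np.cos(az),0])
n=np.cos(tilt)*np.array([0,0,1.])+np.sin(tilt)*hz
px=np.cross(py,n)
C=np.array([.5065,.1715,.062])
L=.072
def Rp(yaw):
    x=np.array([np.cos(yaw),np.sin(yaw),0]); x-=n*(x@n); x/=np.linalg.norm(x); z=-n
    return np.stack([x,np.cross(z,x),z],1)
def tcp(y,z,x=0.): return C+py*y+px*x+n*(z+L)
E
python3 - <<'E'
from h import *
print(n,px)
for a in range(-180,180,30):
    R=Rp(np.radians(a)); qs=[solver.inverse_kinematics(tcp(y,z),R) for y,z in((.045,.06),(.045,-.006),(-.045,-.006))]
    print(a,[None if q is None else np.round(q,2) for q in qs])
E
```

```text
[-0.241113    0.08919041  0.96638998] [ 0.90636647 -0.33527514  0.25708055]
-180 [array([-0.19,  0.24, -0.5 ,  1.99,  0.45,  0.85,  0.62]), array([-0.18,  0.35, -0.51,  2.03,  0.59,  0.75,  0.51]), array([-0.1 ,  0.23, -0.42,  2.18,  0.5 ,  0.64,  0.69])]
-150 [array([-0.17,  0.24, -0.53,  1.99,  0.46,  0.86,  1.14]), array([-0.18,  0.35, -0.51,  2.03,  0.59,  0.75,  1.04]), array([-0.04,  0.24, -0.49,  2.17,  0.52,  0.65,  1.2 ])]
-120 [array([-0.11,  0.25, -0.6 ,  1.99,  0.49,  0.87,  1.63]), array([-0.12,  0.37, -0.58,  2.02,  0.63,  0.76,  1.52]), array([ 0.02,  0.25, -0.56,  2.17,  0.55,  0.66,  1.68])]
-90 [array([ 0.39,  0.54, -1.3 ,  1.97,  0.89,  1.1 ,  1.82]), array([ 0.37,  0.74, -1.32,  2.  ,  1.11,  1.14,  1.68]), array([ 0.58,  0.57, -1.3 ,  2.14,  1.01,  0.95,  1.83])]
-60 [array([ 0.39,  0.54, -1.3 ,  1.97,  0.89,  1.1 ,  2.34]), array([-1.6 ,  0.68,  1.36,  2.11, -0.74,  0.78, -2.49]), array([-1.58,  0.5 ,  1.38,  2.25, -0.59,  0.64, -2.46])]
-30 [array([-1.71,  0.47,  1.38,  2.07, -0.4 ,  0.81, -2.24]), array([-1.6 ,  0.68,  1.36,  2.11, -0.74,  0.78, -1.95]), array
[... 421 characters left out ...]
.16,  0.24, -0.54,  1.99,  0.47,  0.86, -1.49]), array([-0.25,  0.34, -0.42,  2.03,  0.55,  0.73, -1.56]), array([-0.13,  0.22, -0.39,  2.18,  0.48,  0.64, -1.4 ])]
90 [array([-0.16,  0.24, -0.54,  1.99,  0.47,  0.86, -0.99]), array([-0.18,  0.35, -0.51,  2.03,  0.59,  0.75, -1.09]), array([-0.07,  0.23, -0.46,  2.17,  0.51,  0.65, -0.92])]
120 [array([-0.17,  0.24, -0.54,  1.99,  0.46,  0.86, -0.47]), array([-0.12,  0.37, -0.57,  2.02,  0.62,  0.76, -0.59]), array([-0.07,  0.23, -0.46,  2.17,  0.51,  0.65, -0.4 ])]
150 [array([-0.17,  0.24, -0.53,  1.99,  0.46,  0.86,  0.07]), array([-0.13,  0.36, -0.56,  2.02,  0.62,  0.76, -0.05]), array([-0.06,  0.23, -0.46,  2.17,  0.51,  0.65,  0.14])]
```

```bash
cat >> h.py <<'E'
R0=np.stack([-px,py,-n],1)
E
python3 - <<'E'
from h import *
env.movel([.50,-.1,.25],Rz(YAW),rate=.25)
env.reach(tcp(0,.06),R0); env.pause(.4)
s=env.sense(); print(s['t'],s['ee_pos'],tcp(0,.06),s['wrist_force'].round(2),s['joint_positions'].round(2))
s,p,d=snap('wrist','w3.png'); np.savez('/tmp/w3.npz',p=p,d=d,ee=s['ee_pos'],R=s['tcp_rot']); P=cloud('wrist',s,d)
h=cv2.cvtColor(p,cv2.COLOR_RGB2HSV).astype(int); q=(P-C)
a,b,c=q@px,q@py,q@n
near=(abs(a)<.02)&(abs(b)<.06)&(abs(c)<.01)
for nm,mk in(('blue',(h[...,0]>100)&(h[...,0]<130)&(h[...,1]>150)),('red',((h[...,0]<4)|(h[...,0]>172))&(h[...,1]>170))):
    m=mk&near; print(nm,m.sum(),np.argwhere(m).mean(0)[::-1].round(1),'plate xyz',[np.mean(v[m]).round(4) for v in(a,b,c)],[ (np.ptp(v[m])).round(4) for v in (a,b)])
m=(abs(a)<.03)&(abs(b)<.05)&(abs(c)<.01); X=P[m]; w=np.linalg.svd(X-X.mean(0),full_matrices=False)[2][2]; w*=np.sign(w[2]); print('normal',w,n,m.sum(),np.std((X-X.mean(0))@w), 'offset',((X-C)@n).mean())
s,p,d=snap('side','s3.png'); np.savez('/tmp/side3.npz',p=p,d=d)
for nn in('probe_tip','probe_grip','probe'): print(nn,[(np.round(r['at'],3),round(r['score'],2)) for r in tip_of('side',nn)])
print('expected tip',C+n*.06,'grip',C+n*.149)
E
```

```text
13.7667 [0.47494744 0.1828643  0.18967933] [0.47467308 0.18327313 0.18956348] [-0.12 -0.48 -1.77] [-0.2   0.16 -0.42  2.07  0.39  0.81  0.36]
blue 150 [368.5 224.3] plate xyz [np.float64(-0.0005), np.float64(0.0456), np.float64(0.0008)] [np.float64(0.0125), np.float64(0.0124)]
red 149 [271.6 224.4] plate xyz [np.float64(-0.0005), np.float64(-0.0446), np.float64(0.0009)] [np.float64(0.0124), np.float64(0.0124)]
normal [-0.24053646  0.088443    0.96660232] [-0.241113    0.08919041  0.96638998] 6156 0.0007313592671691675 offset 0.0004931947056302261
probe_tip [(array([ 0.513, -0.339, -0.002]), 0.43)]
probe_grip [(array([ 0.514, -0.34 ,  0.126]), 0.81)]
probe [(array([ 0.515, -0.337, -0.003]), 0.85), (array([0.489, 0.173, 0.121]), 0.71), (array([0.526, 0.214, 0.059]), 0.21)]
expected tip [0.49203322 0.17685142 0.1199834 ] grip [0.47057416 0.18478937 0.20599211]
```

View pics/w3.png

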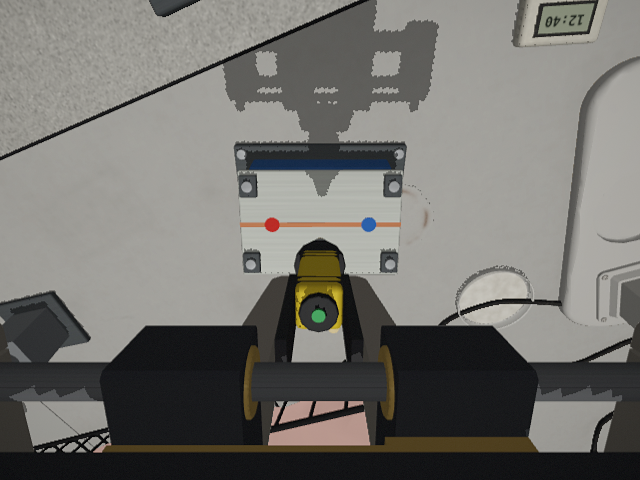

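View pics/s3.png

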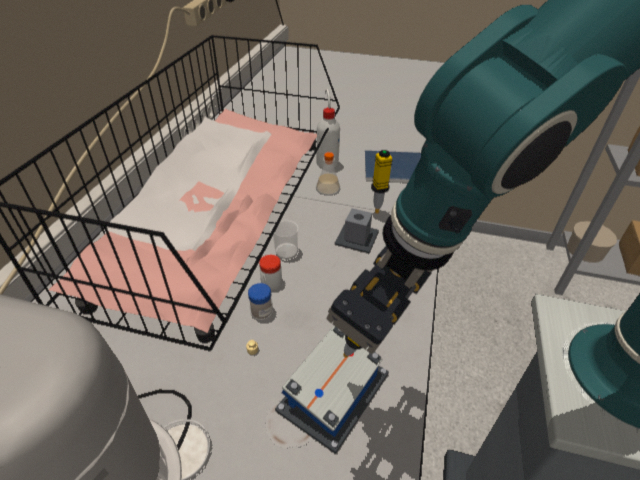

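The wrist view shows the red dot at (272,224) and blue at (368,224), which agrees with the plate model to within 1 mm. The probe axis lies on the tool axis: the cap is seen at (319,316) and I predicted row 316. The side view shows the tip above the seam at (350,347). Now I descend on the blue dot, watching the force.

```bash
cat >> h.py <<'E'
X0=-.0005
def F(k=6):
    v=[]
    for _ in range(k): v.append(env.sense()['wrist_force']@n); env.pause(.03)
    return np.mean(v)
E
python3 - <<'E'
from h import *
env.movel(tcp(.045,.06,X0),R0,rate=.1)
env.movel(tcp(.045,.010,X0),R0,rate=.08); env.pause(.3)
f0=F(); print('base',f0,env.sense()['t'])
hist=[]
for z in np.arange(.004,-.0085,-.0015):
    env.movel(tcp(.045,z,X0),R0,rate=.015); env.pause(.1)
    f=F(4)-f0; e=env.sense()['ee_pos']; hist.append((round(z,4),round((e-C)@n-L,4),round(f,2))); 
    if f>3.9: break
print(hist); s=env.sense(); print(s['t'],z,[((s['ee_pos']-C)@v).round(4) for v in(px,py)],s['grasp_force'],s['wrist_force'].round(2))
open('/tmp/st','w').write('%f %f'%(f0,z))
E
```

```text
base -1.4439831365348204 15.8917
[(np.float64(0.004), np.float64(0.0041), np.float64(-0.02)), (np.float64(0.0025), np.float64(0.0025), np.float64(0.08)), (np.float64(0.001), np.float64(0.001), np.float64(-0.42)), (np.float64(-0.0005), np.float64(-0.0004), np.float64(0.93)), (np.float64(-0.002), np.float64(-0.0019), np.float64(1.38)), (np.float64(-0.0035), np.float64(-0.0034), np.float64(2.62)), (np.float64(-0.005), np.float64(-0.0049), np.float64(3.16)), (np.float64(-0.0065), np.float64(-0.0064), np.float64(3.85)), (np.float64(-0.008), np.float64(-0.0079), np.float64(4.81))]
20.5417 -0.008 [np.float64(-0.0005), np.float64(0.0451)] 29.960628747940063 [0.04 1.55 3.1 ]
```

Run:
```python
from h import *
f0=float(open('/tmp/st').read().split()[0]); z=-.007
env.movel(tcp(.045,z,X0),R0,rate=.01); print(F()-f0)
for y in(.022,0,-.022,-.045):
    env.movel(tcp(y,z,X0),R0,rate=.02); env.pause(.1); f=F(4)-f0; s=env.sense()
    print(y,round(z,4),round(f,2),[((s['ee_pos']-C)@v).round(4) for v in(px,py,n)],s['wrist_force'].round(2),round(s['t'],2),s['grasp_force'].round(1))
    z+=np.clip((f-4.2)/600,-.001,.001)*.5
s,p,d=snap('side','s4.png'); np.savez('/tmp/side4.npz',p=p,d=d)
cv2.imwrite('pics/s4c.png',cv2.resize(p[300:440,260:420,::-1],None,fx=4,fy=4,interpolation=cv2.INTER_CUBIC))
s,p,d=snap('wrist','w4.png')
e=env.sense(); print(e['t'],'expected tip',(C+px*X0-py*.045))
for c in('side','wrist'):
    print(c,[(np.round(r['at'],3),round(r['score'],2)) for r in tip_of(c,'probe_tip')+tip_of(c,'probe')])
```

```text
4.501695558839241Traceback (most recent call last):
  File "<stdin>", line 6, in <module>
AttributeError: 'float' object has no attribute 'round'
```

The script stopped on a print error after the first segment, and the arm is holding at y = 0.022. I'll carry on from there.

Run:
```python
from h import *
f0=float(open('/tmp/st').read().split()[0]); z=-.007
print(env.sense()['t'],F(4)-f0)
for y in(0,-.022,-.045):
    env.movel(tcp(y,z,X0),R0,rate=.02); env.pause(.1); f=F(4)-f0; s=env.sense()
    print(y,round(z,4),np.round(f,2),[np.round((s['ee_pos']-C)@v,4) for v in(px,py,n)],np.round(s['wrist_force'],2),np.round(s['t'],2),np.round(s['grasp_force'],1))
    z+=np.clip((f-4.2)/600,-.001,.001)*.5
s,p,d=snap('side','s4.png'); np.savez('/tmp/side4.npz',p=p,d=d)
cv2.imwrite('pics/s4c.png',cv2.resize(p[300:440,260:420,::-1],None,fx=4,fy=4,interpolation=cv2.INTER_CUBIC))
e=env.sense(); print(e['t'],'expected tip',(C+px*X0-py*.045))
print([(np.round(r['at'],3),round(r['score'],2)) for r in tip_of('side','probe_tip')+tip_of('side','probe')])
```

```text
22.525 4.825474997532839
0 -0.007 4.49 [np.float64(-0.0005), np.float64(-0.0003), np.float64(0.0649)] [-0.67  0.93  3.11] 24.14 30.0
-0.022 -0.0068 3.97 [np.float64(-0.0005), np.float64(-0.0224), np.float64(0.0651)] [-0.67  1.59  3.73] 25.62 30.0
-0.045 -0.007 4.3 [np.float64(-0.0006), np.float64(-0.0454), np.float64(0.0649)] [-1.99  2.15  1.79] 27.16 30.0
27.2083 expected tip [0.49043471 0.12946264 0.06187146]
[(array([ 0.683,  0.043, -0.   ]), 0.51), (array([ 0.514, -0.342, -0.001]), 0.45), (array([ 0.547, -0.233,  0.   ]), 0.19), (array([ 0.516, -0.338, -0.002]), 0.82), (array([0.492, 0.125, 0.055]), 0.7)]
```

View pics/s4c.png

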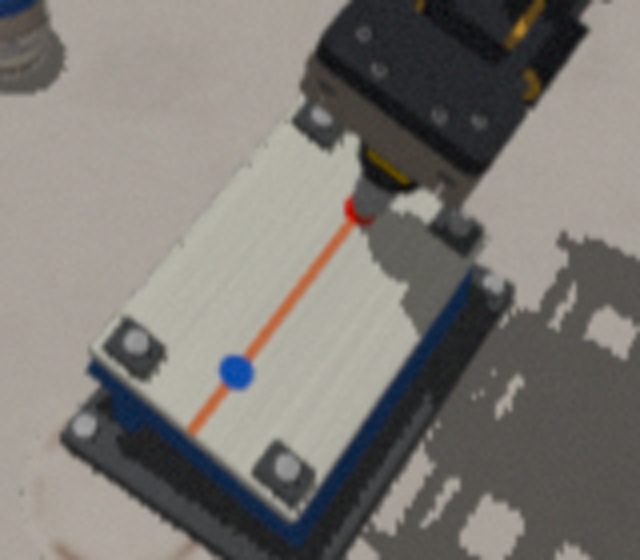

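The crop shows the tip on the red dot at crop (362,210), with the nose covering part of the dot. I'll compare with the predicted silhouette before handing in.

Run:
```python
from h import *
K,Rc,e,_=campose('side',None)
def pr(P):
    q=(P-e)@Rc; return np.array([(K[0,0]*q[...,0]/-q[...,2]+K[0,2]-260)*4,(K[1,1]*-q[...,1]/-q[...,2]+K[1,2]-300)*4]).T
p=cv2.imread('pics/s4c.png')
t=np.linspace(0,2*np.pi,60)[:,None]
def circ(r,z,x=0): return pr(C+px*(X0+x)-py*.045+n*z+r*(np.cos(t)*px+np.sin(t)*py))
for r,z,c in((.007,0,(255,0,255)),(.009,.008,(0,255,0)),(.009,.047,(0,255,0)),(.016,.0475,(255,255,0)),(.004,.003,(0,255,255))):
    cv2.polylines(p,[circ(r,z).round().astype(int)],True,c,1)
cv2.imwrite('pics/s4o.png',cv2.resize(p[120:270,280:480],None,fx=4,fy=4,interpolation=cv2.INTER_NEAREST))
s=env.sense(); print(s['t'],np.abs(s['joint_velocities']).max())
```

```text
27.3083 0.0018117769703623254
```

View pics/s4o.png

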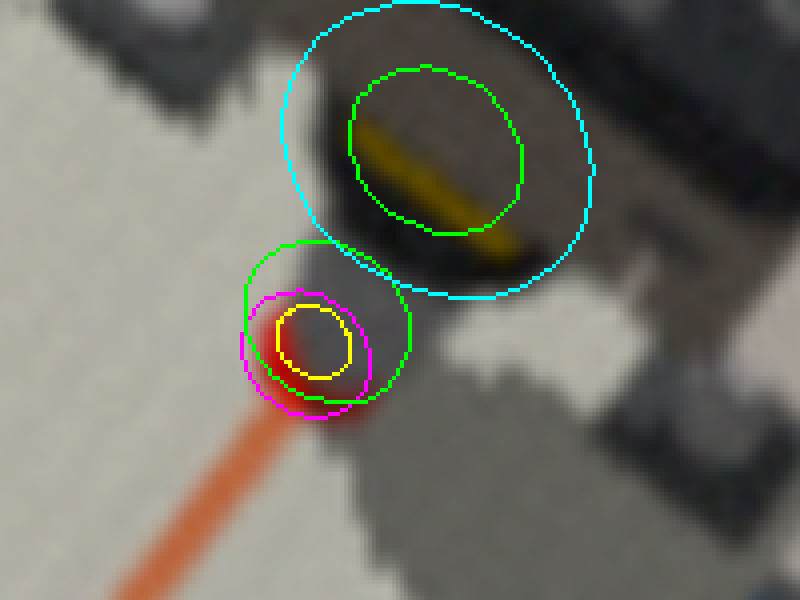

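The silhouette fits within about 2 mm (9 mm allowed) with negligible tilt. Force is about 4.2 N and the arm is still, so I'm handing in.

```bash
python3 -c "
from h import *
print(workorder.finish_job())"
```

```text
the job is handed in; nothing more can be done
None
```

The probe was drawn from the blue dot to the red dot, with 4–5 N read at each stop, and the job was handed in at about 27 s with the probe still held on the red dot, square to the plate at about 4.3 N; no verdict was returned.

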